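# Pack a robot repair kit into its nested tray

### The job

Pack one repair kit into the blue kit tray: the pink wheel, the black photo sensor board, the yellow gear motor and the blue ball caster, each lying flat and the right way up in the nest shaped for it. Set the parts down rather than dropping them, and leave the look-alike grey wheel and green driver board where they lie.

Things in the scene. Friction and masses are not known exactly. Their poses are not given: they have to be found in the camera images.
- pink_wheel: The wheel of the kit: pink silicone tyre, white hub with five dark dots, 42 mm diameter, 19 mm high (hub boss to 22 mm), lying flat on its side with z up. Origin: centre of its underside. 20 to 45 g. Grip across the diameter in any direction.
- sensor_board: BLACK circuit board on a black moulded carrier, together 56 mm (x) by 34 mm (y) by 12 mm high with plain upright sides; two clear domed eyes on white collars near one end (+x), up to 22 mm high, and a white connector at the other. z up; origin: centre of its underside. 20 to 45 g. In its nest x lies along the nest's x, either way round.
- gear_motor: Yellow gearbox, silver motor can, yellow strap and white end cap: 65 mm long (x, cap at +x), 22.5 mm wide (y), 19 mm high. White 5 mm output shaft points up from the gearbox end (21 mm from the middle towards -x, top at 28 mm). Gearbox spans x = -32 to +8 mm. z up; origin: centre of its underside. 25 to 50 g. In its nest x lies along the nest's x, either way round.
- ball_caster: The ball caster of the kit: blue flange 44 mm (x) by 22 mm (y), 3 mm thick, with a blue round housing of 22 mm diameter up to 16 mm high at its centre and a steel ball showing on top to 22 mm. Lies on its flange, ball up, z up. Origin: centre of its underside. 20 to 45 g. Grip the housing across y. In its nest x lies along the nest's x, either way round.
- grey_wheel: A look-alike that is not part of the kit: same wheel, 42 mm diameter and 19 mm high, with a dark GREY tyre. Loose on the table; leave it. Origin: centre of its underside.
- driver_board: A look-alike that is not part of the kit: same size of board and carrier, 56 x 34 x 12 mm, but a GREEN circuit board with a silver finned heat sink and a blue terminal block, up to 20 mm high. Loose on the table; leave it. Origin: centre of its underside.
- nest_wheel: Black drop-in nest 94 x 94 mm, one of four (any order) in the fixed blue kit tray (200 x 200 mm, rim 10 mm high, turned up to 17 deg). Origin: centre of underside, 3 mm above the table; floor 6 mm above the origin, grey ribs 7 mm above the floor. For the wheel: four short ribs on the diagonals round a clear 54 mm circle, open for fingers along x and y; floor marked with a white disc.
- nest_board: Black drop-in nest 94 x 94 mm, one of four (any order) in the fixed blue kit tray (200 x 200 mm, rim 10 mm high, turned up to 17 deg). Origin: centre of underside, 3 mm above the table; floor 6 mm above the origin, grey ribs 7 mm above the floor. For the sensor board: corner ribs, gaps between, round a pocket 68 mm (x) by 46 mm (y); floor marked with a white rectangle and two black dots.
- nest_motor: Black drop-in nest 94 x 94 mm, one of four (any order) in the fixed blue kit tray (200 x 200 mm, rim 10 mm high, turned up to 17 deg). Origin: centre of underside, 3 mm above the table; floor 6 mm above the origin, grey ribs 7 mm above the floor. For the motor: corner ribs, gaps between, round a pocket 77 mm (x) by 35 mm (y); floor marked with a long white motor outline.
- nest_caster: Black drop-in nest 94 x 94 mm, one of four (any order) in the fixed blue kit tray (200 x 200 mm, rim 10 mm high, turned up to 17 deg). Origin: centre of underside, 3 mm above the table; floor 6 mm above the origin, grey ribs 7 mm above the floor. For the caster: corner ribs, gaps between, round a pocket 56 mm (x) by 34 mm (y); floor marked with a white rectangle and a black ring.
There are look-alikes about, which are no part of the job. Of the things like the pink_wheel, leave any that is orange; of the rest the larger one is meant. Several things have the shape of the gear_motor; the one meant has the colours described above.

How it is judged:
At the end, for the whole second after the job is handed in: Each part rests on its nest's floor: within 12 mm of the nest's centre, underside within 3 mm of the floor, upright within 0.1 rad, long parts along the nest's x within 0.35 rad either way round, at rest; grey wheel and green board within 20 mm of where they started (horizontal distance between pink_wheel and nest_wheel below 0.012 m and z of pink_wheel in the frame of nest_wheel between 0.003 and 0.009 m and angle between each of pink_wheel, sensor_board, gear_motor, ball_caster's own z axis and vertical below 0.1 rad and linear speed of each of pink_wheel, sensor_board, gear_motor, ball_caster below 0.02 m/s and angular speed of each of pink_wheel, sensor_board, gear_motor, ball_caster below 0.2 rad/s and horizontal distance between sensor_board and nest_board below 0.012 m and z of sensor_board in the frame of nest_board between 0.003 and 0.009 m and angle between the x axis of sensor_board and the x axis of nest_board, either way round below 0.35 rad and horizontal distance between gear_motor and nest_motor below 0.012 m and z of gear_motor in the frame of nest_motor between 0.003 and 0.009 m and angle between the x axis of gear_motor and the x axis of nest_motor, either way round below 0.35 rad and horizontal distance between ball_caster and nest_caster below 0.012 m and z of ball_caster in the frame of nest_caster between 0.003 and 0.009 m and angle between the x axis of ball_caster and the x axis of nest_caster, either way round below 0.35 rad and distance of each of grey_wheel, driver_board from where it was at the start of the episode below 0.02 m); the robot touches nothing.
It fails at once if the grey wheel is shifted by 20 mm or more (distance of grey_wheel from where it was at the start of the episode above 0.02 m).
It fails at once if the green driver board is shifted by 20 mm or more (distance of driver_board from where it was at the start of the episode above 0.02 m).
It fails at once if a kit part is dropped: it moves faster than 0.7 m/s (a fall of 25 mm) with no finger holding it ((linear speed of pink_wheel above 0.7 m/s and contact force between the fingers and pink_wheel below 0.02 N) or (linear speed of sensor_board above 0.7 m/s and contact force between the fingers and sensor_board below 0.02 N) or (linear speed of gear_motor above 0.7 m/s and contact force between the fingers and gear_motor below 0.02 N) or (linear speed of ball_caster above 0.7 m/s and contact force between the fingers and ball_caster below 0.02 N)).
It also fails if it takes over 102 s, if anything falls off the work surface, if the arm or the gripper's body presses on something with over 40 N, if the wrist force passes 120 N, or if a joint passes its speed limit or range.

### The arm

A 6-joint arm with a two-finger parallel gripper is mounted at the origin on the work surface. World frame = base frame: x ahead of the robot, y to its left, z up, the work surface at z = 0. Lengths are in m, angles in rad, forces in N, time in s.
With the tool pointing down it reaches from about 0.25 to 0.775 m from the base axis. Payload 4 kg.
Tool frame: the origin (TCP) lies where the fingers leave the gripper's body, on its centre line; the fingertips stand 73 mm ahead of it and the grasp point (between the pads) lies 54 mm ahead of it; z points along the fingers, y is the line along which they close (so a half turn about z gives the same grasp; the last joint's range is limited). The gripper opens to 85 mm and grips with 20 to 120 N. Pads are 22 mm wide; open, the fingers measure 114 mm over their backs; the gripper's body (76 mm by 85 mm) begins 54 mm behind the grasp point. The pads swing forward as they close: fully open they stand 13 mm farther back than shut.
Start: joints at [-1.374, 0.087, 1.371, -0, 1.684, -0.103], TCP at [0.162, -0.525, 0.304] pointing down, gripper open.
Joint ranges: [-3.1, 3.1], [-0.76, 2.03], [0.27, 2.55], [-1.08, 4.22], [0.17, 2.65], [-2.57, 2.57]. Speed limits (rad/s): [2.79, 2.79, 3.14, 3.14, 3.14, 3.14].

### API

Orientations are given as a rotation vector (axis times angle).
In Python, from rig import arm gives the robot as it stands.
- The arm moves only by the tool apply_moves, never from a script. Its argument "plan" is a list that holds one entry, the list of rows, each a list of 7 numbers: the shift along the world's x, y, z normalised to -1 to 1, where 1 is 0.05 m, then the turn, a rotation vector about the world's x, y, z normalised to -1 to 1, where 1 is 0.15 rad, then the gripper command: -1 is fully open, 1 is shut, values between are in proportion. A call has 1 to 8 rows; each row shifts and turns the commanded pose from where the row before left it; what a row does not reach is not made up. A row lasts 1/8 s, in which the tool goes at most 62.5 mm and 10.7 degrees, less where a joint would pass 70% of its speed; a pose out of reach is approached as far as the arm can. A call with a number of a shift or a turn outside -1 to 1 is refused whole. A call with a gripper value outside its range is refused whole. The fingers move at their own pace and stop on an object; "grip_force" is the grip in N (left out, the last holds). Time passes only in rows, so rows that do not move let the fingers close. It gives the time, the measured TCP pose, the force, the opening and the grip force at its end, in the units of the state.
- arm.state(): the state, without advancing time (a new reading comes with each control period).
- arm.get_image(name): name is "side" or "top"; returns the picture (420x560x3 uint8, red, green, blue); there is no depth.
- arm.calibration(name): a dict with "K" (3x3 intrinsics, pixels), "xyz" and "attitude" of the camera in the world. Camera axes: x right, y down, z forward; pixel columns grow to the right and rows downward; lengths in m; the calibration is good to about 2 mm. A picture is of the moment at which its call begins. calibration takes no time and is no camera call.
- arm.hand_in(): hands the job in; it is judged then, once.
The state is a dict: "clock": time; "qpos": joint angles; "dq": joint speeds; "joint_torque": joint torques, N m; "position": TCP position; "eef_rot": TCP orientation; "contact_force": force on the tool from outside, world axes, zero at the start; "wrist_torque": the same for the moment, N m; "gripper_width": finger opening in m; "grasp_force": force on a finger pad.
Only numpy, scipy, OpenCV 4.12 (cv2) and the standard library are available. Lean on these libraries where they do the work, as an engineer would, in place of code of your own. Each camera call takes 0.05 s, during which the arm holds its last target. There are 200 camera calls.

## Working session

There is one attempt and no reset: what is moved stays moved. The work goes in short steps, Python scripts to look and compute and a tool call to move; the robot and the scene stay as the last step left them, time stands still between calls to the robot, and variables do not carry over. Pictures are saved under pics/ and viewed, at most 16 in all, crops included, and the job is handed in when it is done.

Besides the shell and the picture viewer there is one more tool, called after "Request:" as a command line: name --argument value ..., lists and objects as JSON in quotes. apply_moves: Moves the arm, as the interface text tells. Scaled input: -1 to 1 covers 0.05 m each way for a shift and 0.15 rad each way for a turn. Its arguments: {"type":"object","properties":{"plan":{"type":"array"},"grip_force":{"type":"number"}},"required":["plan"]}

```bash
mkdir -p pics; cat > h.py <<'E'
import numpy as np,cv2
from rig import arm
from scipy.spatial.transform import Rotation as R
def cal(n):
    c=arm.calibration(n);a=np.array(c["attitude"],float)
    M=a if a.shape==(3,3) else (R.from_rotvec(a).as_matrix() if a.size==3 else R.from_quat(a).as_matrix())
    return np.array(c["K"]),np.array(c["xyz"]),M
def px2w(n,u,v,z):
    K,t,M=cal(n);d=M@np.linalg.solve(K,[u,v,1.]);return t+d*(z-t[2])/d[2]
def w2px(n,p):
    K,t,M=cal(n);q=K@(M.T@(np.array(p)-t));return q[:2]/q[2]
def snap(n,f,crop=None,s=1):
    im=arm.get_image(n)[:,:,::-1]
    if crop: x0,y0,x1,y1=crop;im=im[y0:y1,x0:x1]
    im=cv2.resize(im,None,fx=s,fy=s,interpolation=cv2.INTER_CUBIC);cv2.imwrite("pics/"+f,im)
E
python3 - <<'E'
from h import *
for n in("top","side"):print(arm.calibration(n))
print(arm.state())
snap("top","t0.png",None,1.42);snap("side","s0.png",None,1.42)
E
```

```text
{'K': array([[431.2161276 ,   0.        , 273.00186745],
       [  0.        , 431.2161276 , 202.47722524],
       [  0.        ,   0.        ,   1.        ]]), 'xyz': array([ 0.42819305, -0.01976694,  1.29587907]), 'attitude': array([-2.17404754,  2.16604538, -0.09105905])}
{'K': array([[396.00260531,   0.        , 276.91529121],
       [  0.        , 396.00260531, 207.50692897],
       [  0.        ,   0.        ,   1.        ]]), 'xyz': array([ 0.34374577, -0.68159103,  0.552638  ]), 'attitude': array([-2.16409515,  0.3288572 , -0.14625145])}
{'clock': 0.0, 'qpos': array([-1.37409140e+00,  8.79825604e-02,  1.37230045e+00,  3.90950757e-05,
        1.68355215e+00, -1.03090027e-01]), 'dq': array([-0.00250893,  0.00113009,  0.00065638, -0.00166835, -0.00012149,
        0.0002953 ]), 'joint_torque': array([ 2.30153528e-03, -3.51868200e+01, -3.13265169e+01,  3.50815313e-06,
        1.08566487e-02, -9.62401828e-06]), 'position': array([ 0.1623733 , -0.5251375 ,  0.30270042]), 'eef_rot': array([-3.10414632e+00, -4.68827235e-01,  1.03784738e-04]), 'contact_force': array([ 0.0530653 , -0.05024514,  0.14162823]), 'wrist_torque': array([-0.03523055, -0.00537048,  0.06950456]), 'grasp_force': 0.0, 'gripper_width': 0.08557446123153983}
```

View pics/t0.png

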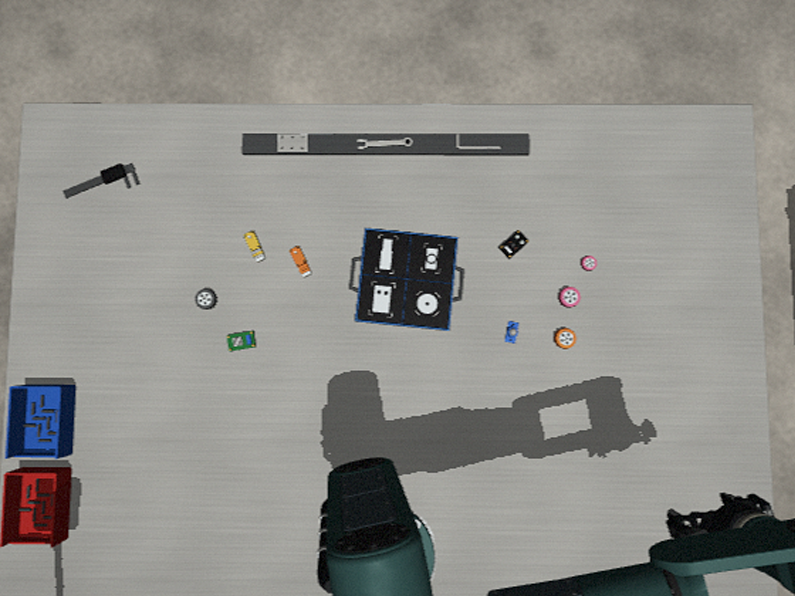

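View pics/s0.png

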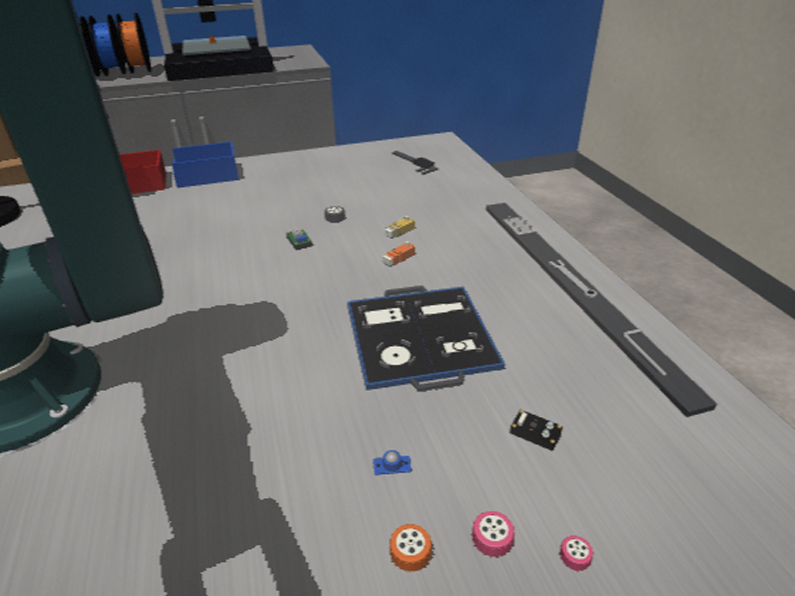

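The top view shows the tray at about (407,280), the large pink wheel at (569,297), the board at (514,244), the caster at (512,332) and the yellow motor at (254,246), all at 1.42x. I'll enlarge crops of these.

```bash
python3 - <<'E'
from h import *
snap("top","t1.png",(240,155,420,250),4.4)
snap("top","t2.png",(160,150,220,195),8)
snap("side","s1.png",(240,190,420,400),2.8)
E
```

```text
(no output)
```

View pics/t1.png

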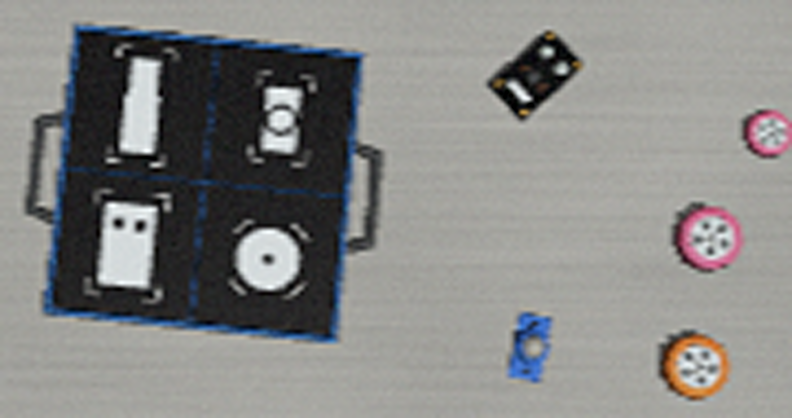

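View pics/t2.png

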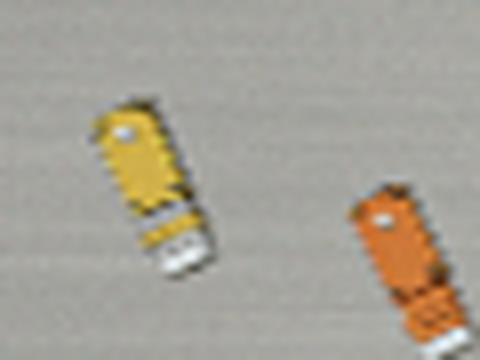

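View pics/s1.png

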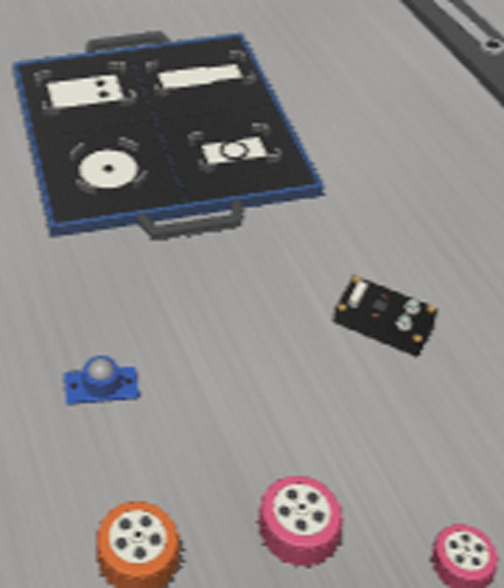

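Reading positions off the crops: the wheel hub is at (711,238), the board's top corners are (548,30), (583,64), (522,120) and (487,84), and the caster ball is at (535,348). Tray corners are (77,25), (362,53), (336,341) and (46,313). In t2 the yellow motor has its shaft at (124,133) and its cap at (190,265).

```bash
python3 - <<'E'
from h import *
np.set_printoptions(precision=4,suppress=True)
def t(u,v,z,s=4.4,o=(240,155),n="top"): return px2w(n,(u+.5)/s-.5+o[0],(v+.5)/s-.5+o[1],z)[:2]
def poly(name,P,z,**k):
    Q=np.array([t(*p,z,**k) for p in P]);e=[Q[(i+1)%4]-Q[i] for i in range(4)]
    print(name,Q.mean(0),"edges",[f"{np.linalg.norm(x)*1e3:.1f}@{np.degrees(np.arctan2(x[1],x[0])):.1f}" for x in e]);return Q
T=poly("tray",[(77,25),(362,53),(336,341),(46,313)],.01)
c=T.mean(0)
for n,p in dict(disc=(267,259),ring=(281,119),board=(127.5,245),motor=(140,106)).items():
    q=t(*p,.009);print(n,q,"rel",q-c)
a=dict(s=2.8,o=(240,190),n="side")
print("side disc,ring",t(108,169,.009,**a),t(235,150,.009,**a),"board",t(85,91,.009,**a),"motor",t(200,76,.009,**a))
print("wheel",t(711,238,.021),"side",t(302,510,.021,**a))
poly("board",[(548,30),(583,64),(522,120),(487,84)],.012)
poly("boardside",[(357,275),(437,307),(418,345),(336,312)],.012,**a)
poly("caster",[(521,312),(552,316),(541,382),(510,377)],.003)
print("ball",t(535,348,.019),"side",t(100,368,.019,**a))
b=dict(s=8,o=(160,150))
poly("motor",[(97,130),(150,103),(212,255),(170,277)],.017,**b)
print("shaft",t(124,133,.028,**b),"cap",t(190,265,.010,**b))
E
```

```text
tray [ 0.567  -0.0482] edges ['196.4@-95.5', '197.9@174.5', '197.1@84.7', '198.8@-5.6']
disc [ 0.5146 -0.0903] rel [-0.0524 -0.0421]
ring [ 0.6106 -0.1   ] rel [ 0.0436 -0.0518]
board [0.5239 0.0045] rel [-0.0432  0.0527]
motor [ 0.6193 -0.0035] rel [0.0523 0.0446]
side disc,ring [ 0.5154 -0.0878] [ 0.6125 -0.0966] board [0.5253 0.0087] motor [ 0.6208 -0.0011]
wheel [ 0.529 -0.388] side [ 0.5301 -0.3884]
board [ 0.6414 -0.2733] edges ['33.2@-135.0', '57.2@132.6', '34.1@43.6', '56.4@-48.4']
boardside [ 0.6431 -0.2727] edges ['53.2@-48.5', '35.4@-139.0', '52.7@132.6', '36.5@41.8']
caster [ 0.456  -0.2696] edges ['21.2@-97.2', '45.4@169.7', '21.2@81.1', '44.8@-10.4']
ball [ 0.4548 -0.2691] side [ 0.456  -0.2674]
motor [0.6333 0.2734] edges ['22.3@-62.3', '62.7@-156.8', '17.7@118.2', '62.7@27.4']
shaft [0.6533 0.2838] cap [0.6063 0.2619]
```

Request:
apply_moves --plan '[[[0.917,0.343,-0.25,0,0,-0.33,-1],[0.917,0.343,-0.25,0,0,-0.33,-1],[0.917,0.343,-0.25,0,0,-0.33,-1],[0.917,0.343,-0.25,0,0,-0.33,-1],[0.917,0.343,-0.25,0,0,-0.33,-1],[0.917,0.343,-0.25,0,0,-0.33,-1],[0.917,0.343,-0.25,0,0,-0.33,-1],[0.917,0.343,-0.25,0,0,-0.33,-1]]]' --grip_force 30

```text
clock: 1.25
position: [0.5306, -0.3876, 0.2033]
eef_rot: [3.138, -0.153, -0.0]
contact_force: [0.1, -0.5, 0.1]
gripper_width: 0.0853
grasp_force: 0.0
```

Request:
apply_moves --plan '[[[-0.03,0,-0.85,0,0,0,-1],[0,0,-0.85,0,0,0,-1],[0,0,-0.6,0,0,0,-1],[0,0,-0.25,0,0,0,-1],[0,0,0,0,0,0,-1]]]'

```text
clock: 1.88
position: [0.5275, -0.3881, 0.0757]
eef_rot: [-3.137, 0.151, 0.002]
contact_force: [0.3, 0.6, 0.2]
gripper_width: 0.0853
grasp_force: 0.0
```

```bash
python3 - <<'E'
from h import *
snap("side","s2.png",(240,200,500,410),3)
E
```

```text
(no output)
```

View pics/s2.png

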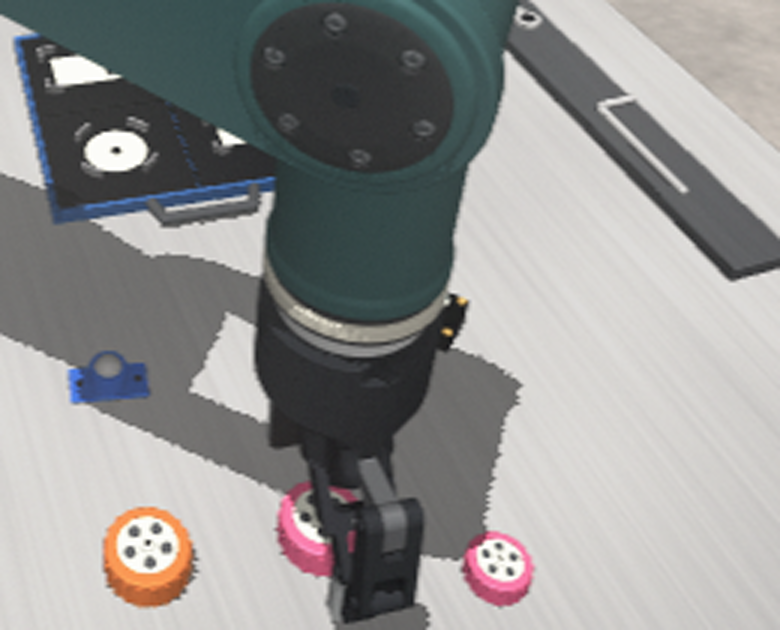

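The gripper straddles the large pink wheel at about (322,527), with the near finger at about (378,590). I'll check the projection.

```bash
python3 - <<'E'
from h import *
for p in [(.5275,-.388,.021),(.5275,-.440,.015),(.5275,-.445,.03)]: print((w2px("side",p)-[240,200])*3)
E
```

```text
[317.41517297 516.13573258]
[364.83226392 623.53823815]
[373.52252846 616.45018822]
```

Request:
apply_moves --plan '[[[0.02,0,0,0,0,0,0.3],[0,0,0,0,0,0,0.6],[0,0,0,0,0,0,1],[0,0,0,0,0,0,1],[0,0,0,0,0,0,1],[0,0,0,0,0,0,1]]]' --grip_force 30

```text
clock: 2.68
position: [0.5293, -0.3888, 0.078]
eef_rot: [3.136, -0.151, 0.003]
contact_force: [0.5, 0.3, 5.7]
gripper_width: 0.0405
grasp_force: 30.7
```

Request:
apply_moves --plan '[[[0,0,0.3,0,0,0,1],[0,0,0.7,0,0,0,1],[0,0.4,0.8,0,0,0,1],[-0.05,1,0,0,0,0,1],[-0.05,1,0,0,0,0,1],[-0.05,1,0,0,0,0,1],[-0.05,1,0,0,0,0,1],[-0.05,1,0,0,0,0,1]]]'

```text
clock: 3.68
position: [0.5157, -0.1166, 0.1668]
eef_rot: [-3.138, 0.152, -0.0]
contact_force: [0.8, 0.0, 0.0]
gripper_width: 0.0404
grasp_force: 30.4
```

Request:
apply_moves --plan '[[[-0.05,0.5,0,0,0,0,1],[0,0,0,0,0,0,1],[0,0,0,0,0,0,1]]]'

```text
clock: 4.05
position: [0.5138, -0.0939, 0.1667]
eef_rot: [3.137, -0.151, 0.0]
contact_force: [0.9, -0.6, -0.7]
gripper_width: 0.0409
grasp_force: 30.4
```

```bash
python3 - <<'E'
from h import *
print(arm.state()["eef_rot"])
snap("side","s3.png",(220,130,440,290),3.5)
E
```

```text
[ 3.13713379e+00 -1.51287740e-01  4.06638996e-04]
```

View pics/s3.png

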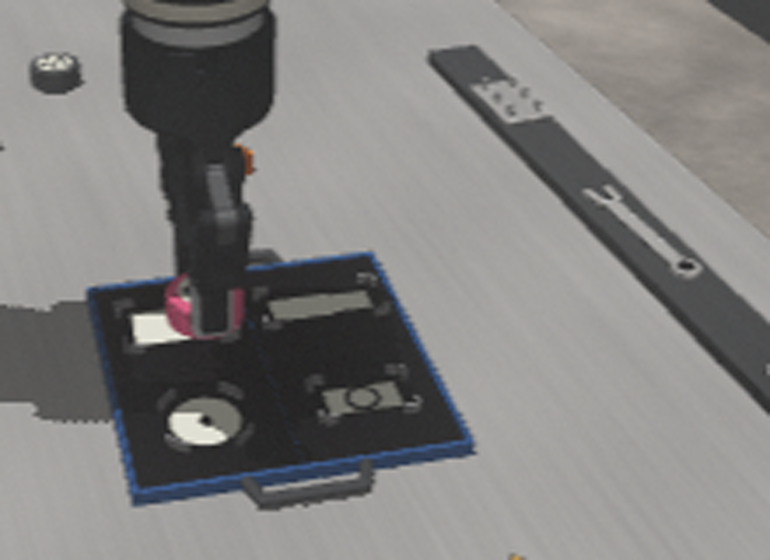

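The wheel hangs level at about (205,305), above and in line with the wheel disc at (205,420). I'll lower it into the nest.

Request:
apply_moves --plan '[[[0.02,0.07,-0.6,0,0,0,1],[0,0,-0.5,0,0,0,1],[0,0,-0.3,0,0,0,1],[0,0,-0.14,0,0,0,1],[0,0,0,0,0,0,1],[0,0,0,0,0,0,1]]]'

```text
clock: 4.85
position: [0.5154, -0.0901, 0.0905]
eef_rot: [3.137, -0.151, 0.003]
contact_force: [0.6, 0.3, -0.1]
gripper_width: 0.0405
grasp_force: 30.4
```

Request:
apply_moves --plan '[[[0,0,-0.04,0,0,0,1],[0,0,-0.03,0,0,0,1],[0,0,0,0,0,0,1],[0,0,0,0,0,0,1]]]'

```text
clock: 5.35
position: [0.5151, -0.0898, 0.087]
eef_rot: [3.138, -0.151, 0.002]
contact_force: [-0.7, -0.3, 5.4]
gripper_width: 0.0408
grasp_force: 30.8
```

Request:
apply_moves --plan '[[[0,0,0,0,0,0,-0.3],[0,0,0,0,0,0,-0.3],[0,0,0.3,0,0,0,-0.3],[0,0,0.9,0,0,0,-0.3],[0,0,0.9,0,0,0,-0.3],[0.51,-0.73,0,0,0,-0.985,-0.3],[0.51,-0.73,0,0,0,-0.985,-0.3],[0.51,-0.73,0,0,0,-0.985,-0.3]]]'

```text
clock: 6.35
position: [0.5922, -0.2003, 0.1924]
eef_rot: [3.026, -0.844, 0.003]
contact_force: [-0.6, 0.9, 0.8]
gripper_width: 0.0555
grasp_force: 0.0
```

Request:
apply_moves --plan '[[[0.51,-0.73,0,0,0,-0.985,-0.5],[0.51,-0.73,0,0,0,-0.985,-0.5],[0,0,0,0,0,0,-0.5],[0,0,0,0,0,0,-0.5]]]'

```text
clock: 6.85
position: [0.642, -0.272, 0.1912]
eef_rot: [-2.872, 1.273, 0.001]
contact_force: [-0.2, 0.2, -0.2]
gripper_width: 0.064
grasp_force: 0.0
```

```bash
python3 - <<'E'
from h import *
a=arm.get_image("top")[:,:,::-1][155:250,240:420];b=arm.get_image("side")[:,:,::-1][200:330,220:440]
A=cv2.resize(a,None,fx=4.2,fy=4.2,interpolation=2)[:,:,:];B=cv2.resize(b,(756,447)[:2],interpolation=2)[:200]
B=cv2.resize(b,(330,195),interpolation=2)
out=np.zeros((600,760,3),np.uint8);out[:A.shape[0],:A.shape[1]]=A[:600,:760];out[404:599,:330]=B;cv2.imwrite("pics/c4.png",out)
E
```

```text
(no output)
```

View pics/c4.png

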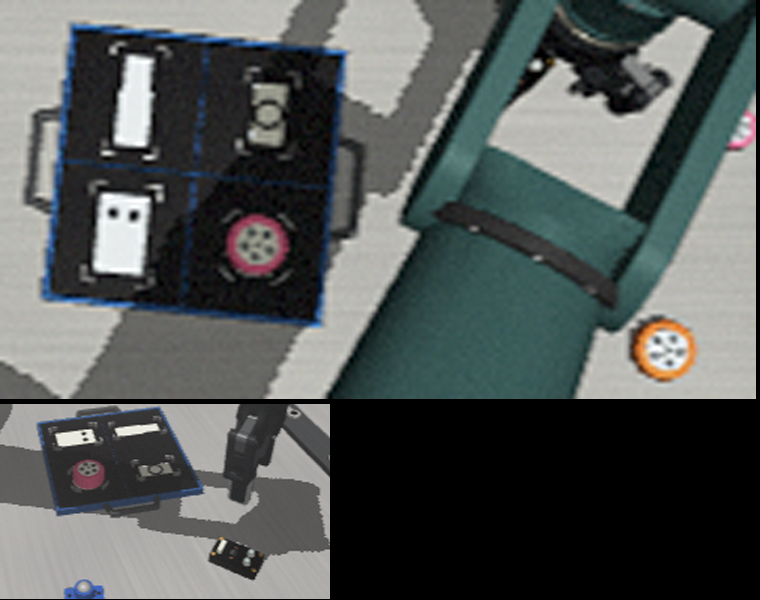

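The wheel sits centred between its ribs at (258,245). Next I'll lower onto the board.

Request:
apply_moves --plan '[[[0,-0.02,-0.9,0,0,0,-0.5],[0,0,-0.7,0,0,0,-0.5],[0,0,-0.4,0,0,0,-0.5],[0,0,-0.16,0,0,0,-0.5],[0,0,0,0,0,0,0],[0,0,0,0,0,0,0.5],[0,0,0,0,0,0,1],[0,0,0,0,0,0,1]]]' --grip_force 30

```text
clock: 7.95
position: [0.6429, -0.2738, 0.0847]
eef_rot: [2.871, -1.274, 0.005]
contact_force: [-0.5, -1.6, 4.3]
gripper_width: 0.0002
grasp_force: 2.0
```

Request:
apply_moves --plan '[[[0,0,0,0,0,0,1],[0,0,0,0,0,0,1]]]'

```text
clock: 8.2
position: [0.6429, -0.2738, 0.0847]
eef_rot: [2.871, -1.274, 0.004]
contact_force: [-0.0, 0.0, 5.4]
gripper_width: -0.0003
grasp_force: 2.8
```

The gripper closed above the board: the 73 mm fingertip reach applies when shut, and it shrinks as the fingers open. I'll back off and look.

Request:
apply_moves --plan '[[[0,0,0.5,0,0,0,1],[0,0,0.8,0,0,0,0],[0,0,0.9,0,0,0,-0.5],[0,0,0,0,0,0,-0.5],[0,0,0,0,0,0,-0.5]]]'

```text
clock: 8.82
position: [0.6419, -0.273, 0.192]
eef_rot: [-2.872, 1.274, 0.002]
contact_force: [0.2, -0.6, -0.9]
gripper_width: 0.064
grasp_force: 0.0
```

```bash
python3 - <<'E'
from h import *
snap("side","s5.png",(240,190,420,400),2.8)
E
```

```text
(no output)
```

View pics/s5.png

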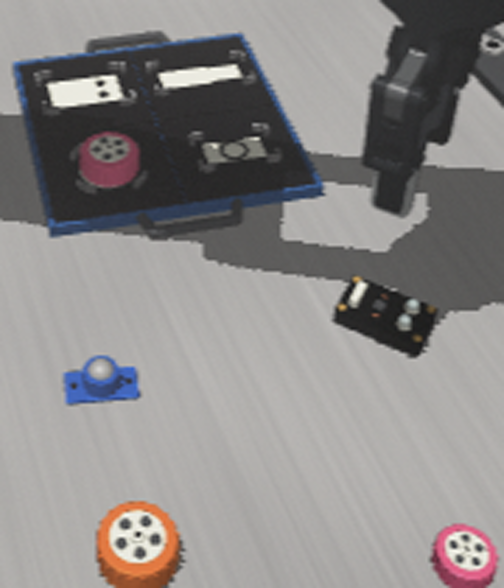

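The board has not moved: its corners are still at (357,276) and (437,308). I'll go lower this time.

Request:
apply_moves --plan '[[[0,-0.01,-0.9,0,0,0,-0.5],[0,0,-0.8,0,0,0,-0.5],[0,0,-0.5,0,0,0,-0.5],[0,0,-0.2,0,0,0,-0.5],[0,0,0,0,0,0,-0.5],[0,0,0,0,0,0,0],[0,0,0,0,0,0,0.5],[0,0,0,0,0,0,0.6]]]'

```text
clock: 9.88
position: [0.6431, -0.2742, 0.0751]
eef_rot: [2.872, -1.274, 0.006]
contact_force: [-0.5, 1.1, 3.9]
gripper_width: 0.0332
grasp_force: 30.3
```

Request:
apply_moves --plan '[[[0,0,0,0,0,0,0.6],[0,0,0,0,0,0,0.6]]]'

```text
clock: 10.12
position: [0.6431, -0.2742, 0.075]
eef_rot: [2.872, -1.274, 0.006]
contact_force: [0.5, 0.2, 5.7]
gripper_width: 0.0328
grasp_force: 30.5
```

Request:
apply_moves --plan '[[[0,0,0.2,0,0,0,0.6],[0,0,0.7,0,0,0,0.6],[0,0,0.9,0,0,0,0.6],[-0.397,0.93,0,0,0,0.82,0.6],[-0.397,0.93,0,0,0,0.82,0.6],[-0.397,0.93,0,0,0,0.82,0.6],[-0.397,0.93,0,0,0,0.82,0.6],[-0.397,0.93,0,0,0,0.82,0.6]]]'

```text
clock: 11.12
position: [0.5418, -0.0398, 0.1629]
eef_rot: [-3.123, 0.339, 0.001]
contact_force: [0.5, -0.0, 0.6]
gripper_width: 0.0332
grasp_force: 29.9
```

Request:
apply_moves --plan '[[[-0.397,0.93,0,0,0,0.82,0.6],[0,0,0,0,0,0,0.6],[0,0,0,0,0,0,0.6]]]'

```text
clock: 11.5
position: [0.5231, 0.0051, 0.1631]
eef_rot: [3.137, -0.152, 0.0]
contact_force: [0.6, -0.7, -0.9]
gripper_width: 0.0334
grasp_force: 30.0
```

```bash
python3 - <<'E'
from h import *
snap("side","s6.png",(220,130,440,290),3.5)
E
```

```text
(no output)
```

View pics/s6.png

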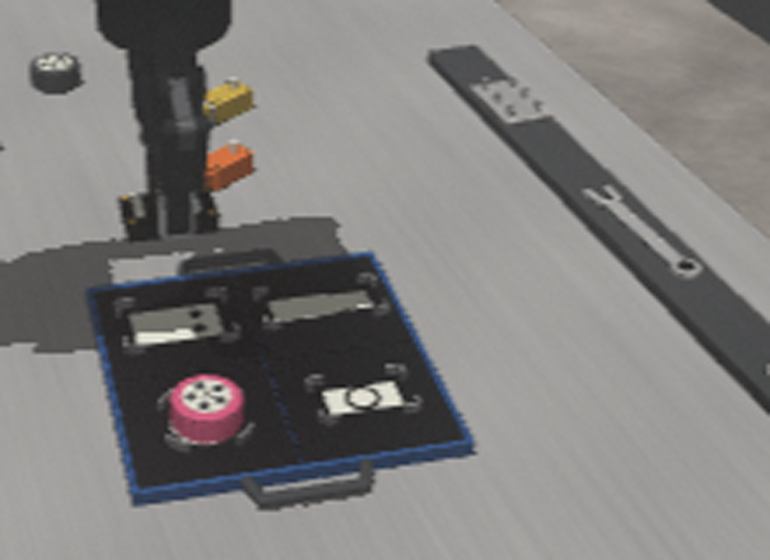

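The board hangs level in the fingers, spanning about (120–215, 215), above its nest. I'll lower it.

Request:
apply_moves --plan '[[[0.01,0,-0.6,0,0,0,0.6],[0,0,-0.5,0,0,0,0.6],[0,0,-0.3,0,0,0,0.6],[0,0,-0.12,0,0,0,0.6],[0,0,-0.04,0,0,0,0.6],[0,0,0,0,0,0,0.6],[0,0,0,0,0,0,0.6]]]'

```text
clock: 12.42
position: [0.5242, 0.0052, 0.0859]
eef_rot: [3.138, -0.152, 0.003]
contact_force: [-0.4, -0.2, -0.4]
gripper_width: 0.0331
grasp_force: 30.0
```

Request:
apply_moves --plan '[[[0,0,-0.05,0,0,0,0.6],[0,0,0,0,0,0,0.6],[0,0,0,0,0,0,-0.15],[0,0,0,0,0,0,-0.15],[0,0,0.3,0,0,0,-0.15],[0,0,0.9,0,0,0,-0.15],[0,0,0.8,0,0,0,-0.15],[-0.23,-0.91,0,0,0,-0.09,-0.15]]]'

```text
clock: 13.42
position: [0.515, -0.0393, 0.1884]
eef_rot: [3.136, -0.166, 0.018]
contact_force: [0.4, 0.2, -1.0]
gripper_width: 0.0489
grasp_force: 0.0
```

Request:
apply_moves --plan '[[[-0.23,-0.91,0,0,0,-0.09,-0.15],[-0.23,-0.91,0,0,0,-0.09,-0.15],[-0.23,-0.91,0,0,0,-0.09,-0.15],[-0.23,-0.91,0,0,0,-0.09,-0.15],[-0.23,-0.91,0,0,0,-0.09,-0.15],[0,0,0,0,0,0,-0.15],[0,0,0,0,0,0,-0.15]]]'

```text
clock: 14.3
position: [0.4547, -0.2675, 0.183]
eef_rot: [-3.129, 0.28, -0.001]
contact_force: [0.5, 0.9, -1.0]
gripper_width: 0.0492
grasp_force: 0.0
```

```bash
python3 - <<'E'
from h import *
a=arm.get_image("top")[:,:,::-1][155:250,240:420];b=arm.get_image("side")[:,:,::-1][190:350,240:370]
A=cv2.resize(a,(504,266),interpolation=2);B=cv2.resize(b,(430,530),interpolation=2)[:,:290*1]
B=cv2.resize(b,(276,340),interpolation=2)
o=np.zeros((340,790,3),np.uint8);o[:266,:504]=A;o[:,510:786]=B;cv2.imwrite("pics/c7.png",o)
E
```

```text
(no output)
```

View pics/c7.png

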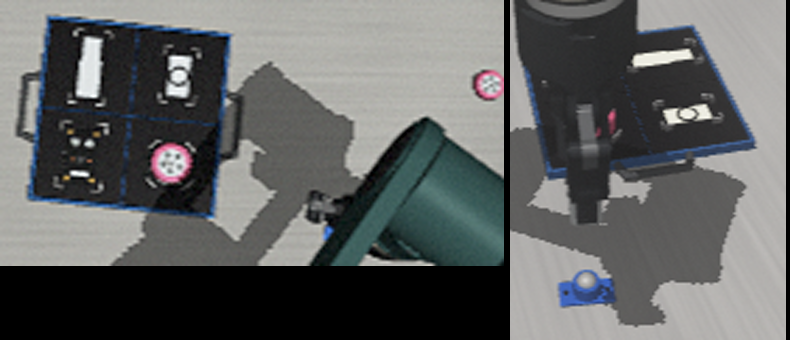

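The board is seated in its nest at (80,155), and the gripper is above the caster. Lowering and gripping.

Request:
apply_moves --plan '[[[0.01,-0.02,-0.8,0,0,0,-0.15],[0,0,-0.7,0,0,0,-0.15],[0,0,-0.45,0,0,0,-0.15],[0,0,-0.2,0,0,0,-0.15],[0,0,0,0,0,0,0.2],[0,0,0,0,0,0,0.8],[0,0,0,0,0,0,0.8],[0,0,0,0,0,0,0.8]]]'

```text
clock: 15.4
position: [0.4558, -0.2692, 0.0762]
eef_rot: [3.128, -0.279, 0.004]
contact_force: [-0.6, -0.2, 4.2]
gripper_width: 0.0205
grasp_force: 29.7
```

Request:
apply_moves --plan '[[[0,0,0.2,0,0,0,0.8],[0,0,0.7,0,0,0,0.8],[0,0,0.9,0,0,0,0.8],[0.62,0.68,0,0,0,0.11,0.8],[0.62,0.68,0,0,0,0.11,0.8],[0.62,0.68,0,0,0,0.11,0.8],[0.62,0.68,0,0,0,0.11,0.8],[0.62,0.68,0,0,0,0.11,0.8]]]'

```text
clock: 16.4
position: [0.6109, -0.0977, 0.1655]
eef_rot: [3.138, -0.149, 0.0]
contact_force: [0.5, -0.8, -0.3]
gripper_width: 0.0204
grasp_force: 29.5
```

Request:
apply_moves --plan '[[[0,0,0,0,0,0,0.8],[0,0,0,0,0,0,0.8],[0,0,0,0,0,0,0.8]]]'

```text
clock: 16.77
position: [0.6094, -0.0998, 0.165]
eef_rot: [3.137, -0.152, -0.001]
contact_force: [0.4, -1.1, 0.2]
gripper_width: 0.0204
grasp_force: 29.5
```

```bash
python3 - <<'E'
from h import *
snap("side","s8.png",(220,130,440,290),3.5)
E
```

```text
(no output)
```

View pics/s8.png

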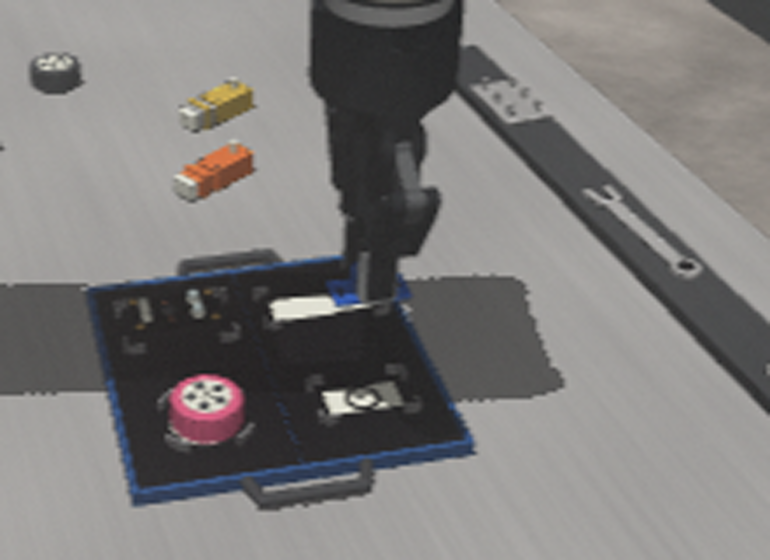

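The caster hangs level at about (370,295), above its nest at (362,400). Lowering.

Request:
apply_moves --plan '[[[0.03,0,-0.6,0,0,0,0.8],[0,0,-0.5,0,0,0,0.8],[0,0,-0.3,0,0,0,0.8],[0,0,-0.14,0,0,0,0.8],[0,0,-0.04,0,0,0,0.8],[0,0,0,0,0,0,0.8],[0,0,0,0,0,0,0.8]]]'

```text
clock: 17.7
position: [0.6122, -0.0989, 0.087]
eef_rot: [3.138, -0.15, 0.003]
contact_force: [0.2, 0.8, -0.9]
gripper_width: 0.0202
grasp_force: 29.5
```

Request:
apply_moves --plan '[[[0,0,-0.05,0,0,0,0.8],[0,0,0,0,0,0,0.8],[0,0,0,0,0,0,0.05],[0,0,0,0,0,0,0.05],[0,0,0.3,0,0,0,0.05],[0,0,0.9,0,0,0,0.05],[0,0,0.8,0,0,0,0.05],[0,0,0,0,0,0,0.05]]]'

```text
clock: 18.7
position: [0.614, -0.0994, 0.19]
eef_rot: [3.136, -0.15, 0.017]
contact_force: [-0.2, 1.1, 0.2]
gripper_width: 0.0408
grasp_force: 0.0
```

Request:
apply_moves --plan '[[[0.06,0.935,0,0,0,0.45,-0.18],[0.06,0.935,0,0,0,0.45,-0.18],[0.06,0.935,0,0,0,0.45,-0.18],[0.06,0.935,0,0,0,0.45,-0.18],[0.06,0.935,0,0,0,0.45,-0.18],[0.06,0.935,0,0,0,0.45,-0.18],[0.06,0.935,0,0,0,0.45,-0.18],[0.06,0.935,0,0,0,0.45,-0.18]]]'

```text
clock: 19.7
position: [0.6352, 0.2766, 0.1827]
eef_rot: [3.063, 0.696, -0.002]
contact_force: [1.5, 0.5, 0.4]
gripper_width: 0.0503
grasp_force: 0.0
```

Request:
apply_moves --plan '[[[0,0,0,0,0,0,-0.18],[0,0,0,0,0,0,-0.18]]]'

```text
clock: 19.95
position: [0.6353, 0.2749, 0.1827]
eef_rot: [3.063, 0.692, -0.002]
contact_force: [-0.5, -0.1, -0.3]
gripper_width: 0.0504
grasp_force: 0.0
```

```bash
python3 - <<'E'
from h import *
snap("side","s9.png",(220,110,440,270),3.5)
E
```

```text
(no output)
```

View pics/s9.png

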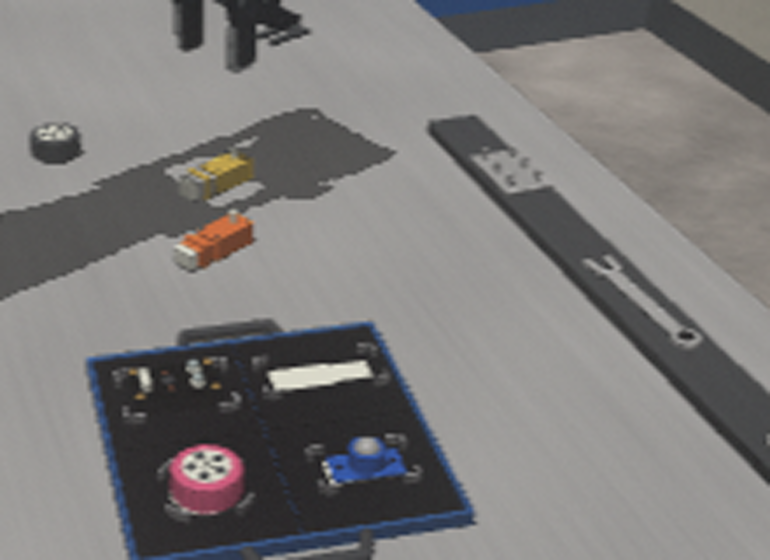

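The caster is seated at (365,462), and the gripper straddles the yellow motor. Lowering and gripping.

Request:
apply_moves --plan '[[[0.02,0.01,-0.8,0,0,0,-0.18],[0,0,-0.7,0,0,0,-0.18],[0,0,-0.45,0,0,0,-0.18],[0,0,-0.17,0,0,0,-0.18],[0,0,0,0,0,0,0.2],[0,0,0,0,0,0,0.8],[0,0,0,0,0,0,0.8],[0,0,0,0,0,0,0.8]]]'

```text
clock: 21.0
position: [0.6374, 0.2759, 0.0792]
eef_rot: [3.064, 0.693, 0.005]
contact_force: [1.0, -0.8, 3.0]
gripper_width: 0.0214
grasp_force: 33.2
```

Request:
apply_moves --plan '[[[0,0,0.2,0,0,0,0.8],[0,0,0.7,0,0,0,0.8],[0,0,0.9,0,0,0,0.8],[-0.045,-0.933,0,0,0,-0.6,0.8],[-0.045,-0.933,0,0,0,-0.6,0.8],[-0.045,-0.933,0,0,0,-0.6,0.8],[-0.045,-0.933,0,0,0,-0.6,0.8],[-0.045,-0.933,0,0,0,-0.6,0.8]]]'

```text
clock: 22.0
position: [0.6251, 0.0412, 0.1679]
eef_rot: [-3.142, 0.013, -0.001]
contact_force: [1.1, -0.5, -0.4]
gripper_width: 0.0214
grasp_force: 32.7
```

Request:
apply_moves --plan '[[[-0.045,-0.933,0,0,0,-0.6,0.8],[0,0,0,0,0,0,0.8],[0,0,0,0,0,0,0.8]]]'

```text
clock: 22.38
position: [0.6231, -0.0039, 0.1677]
eef_rot: [-3.137, 0.15, -0.0]
contact_force: [0.4, 0.4, -1.2]
gripper_width: 0.0215
grasp_force: 32.7
```

```bash
python3 - <<'E'
from h import *
snap("side","s10.png",(220,130,440,290),3.5)
E
```

```text
(no output)
```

View pics/s10.png

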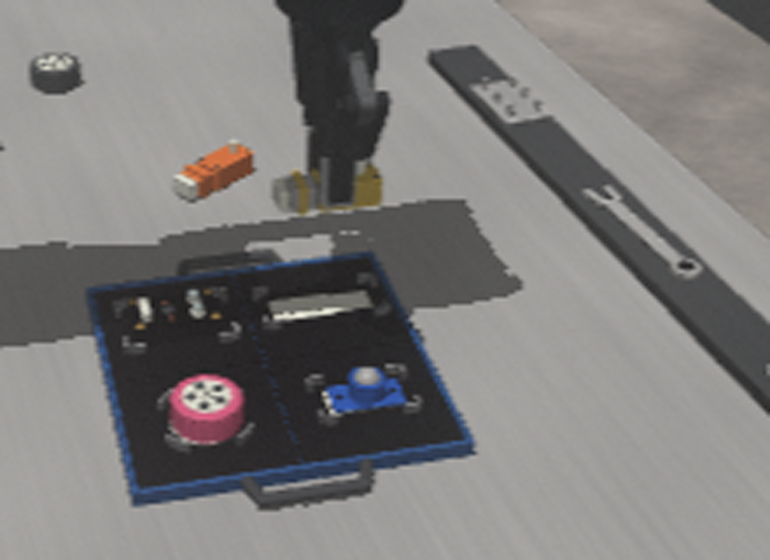

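The motor hangs level at about (328,190), above its nest. Lowering.

Request:
apply_moves --plan '[[[0.01,0,-0.6,0,0,0,0.8],[0,0,-0.5,0,0,0,0.8],[0,0,-0.25,0,0,0,0.8],[0,0,-0.14,0,0,0,0.8],[0,0,-0.04,0,0,0,0.8],[0,0,0,0,0,0,0.8],[0,0,0,0,0,0,0.8]]]'

```text
clock: 23.3
position: [0.6242, -0.0043, 0.0919]
eef_rot: [3.138, -0.15, 0.003]
contact_force: [-0.0, -0.2, 0.3]
gripper_width: 0.0213
grasp_force: 32.7
```

Request:
apply_moves --plan '[[[0,0,-0.06,0,0,0,0.8],[0,0,-0.02,0,0,0,0.8],[0,0,0,0,0,0,0.8],[0,0,0,0,0,0,0.8]]]'

```text
clock: 23.8
position: [0.624, -0.0043, 0.0882]
eef_rot: [3.138, -0.15, 0.002]
contact_force: [-2.2, -0.0, 4.8]
gripper_width: 0.0215
grasp_force: 33.4
```

Contact with the floor. I'll release, lift and back away.

Request:
apply_moves --plan '[[[0,0,0,0,0,0,0.05],[0,0,0,0,0,0,0.05],[0,0,0.3,0,0,0,0.05],[0,0,0.9,0,0,0,0.05],[0,0,0.9,0,0,0,0.05],[-0.8,0.5,0.5,0,0,0,0.05],[-0.9,0.4,0.2,0,0,0,0.05],[-0.9,0.4,0.2,0,0,0,0.05]]]'

```text
clock: 24.8
position: [0.4925, 0.0614, 0.2387]
eef_rot: [-3.138, 0.15, -0.004]
contact_force: [0.1, 0.8, -0.2]
gripper_width: 0.0407
grasp_force: 0.0
```

Request:
apply_moves --plan '[[[-0.9,0.4,0,0,0,0,0.05],[-0.9,0.4,0,0,0,0,0.05],[0,0,0,0,0,0,0.05],[0,0,0,0,0,0,0.05]]]'

```text
clock: 25.3
position: [0.4042, 0.1008, 0.238]
eef_rot: [3.138, -0.15, 0.004]
contact_force: [1.3, -0.5, 0.0]
gripper_width: 0.041
grasp_force: 0.0
```

```bash
python3 - <<'E'
from h import *
a=arm.get_image("top")[:,:,::-1][155:235,245:330];b=arm.get_image("side")[:,:,::-1][190:275,240:360]
o=np.hstack([cv2.resize(a,(361,340),interpolation=2),cv2.resize(b,(430,340),interpolation=2)]);cv2.imwrite("pics/c11.png",o)
E
```

```text
(no output)
```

View pics/c11.png

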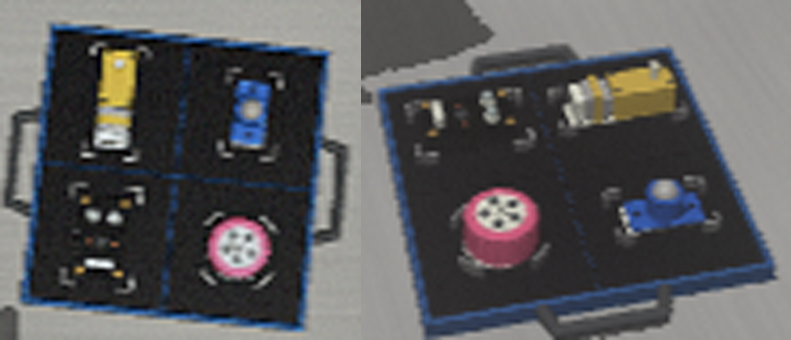

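All four parts are seated: motor at (117,95), caster at (249,110), board at (103,240) and wheel at (239,247). Handing in.

```bash
python3 -c "
from rig import arm
print(arm.hand_in())"
```

```text
the job is handed in; nothing more can be done
None
```

I packed all four kit parts into their nests, looked to be seated flat and upright in the last pictures, and handed the job in at about 25 s; I never moved the grey wheel or green board, and the hand-in returned no verdict.

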